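# Weigh the pan on the sprung hook and mark the reading

## Task

Weigh the lemon: hang the weighing pan, with the lemon in it, by the kink of its bail on the hook of the hanging scale, lowering it gently so that the spring is never pulled down to its stop. Let go, wait until hook and pan have come to rest, then slide the marker on the column to the height of the needle, so that the two points stand level, and leave everything hanging with nothing else on the worktop disturbed.

Things in the scene. Friction and masses are not known exactly. Their poses are not given: they have to be found in the camera images.
- scale: Hanging kitchen scale, fixed; origin on the worktop straight below the hook; x away from the robot at yaw 0, y left, z up. Grey foot plate: x -90 to 90, y -60 to 190 mm, 14 mm thick. White column: x -30 to 30, y 105 to 175, up to z 400 mm; its front face (x = -30) carries a needle and a marker.
- housing (a point): Middle of the underside of the white spring housing over the hook, 335 mm high. The housing spans the scale's x -35 to 35, y -35 to 175, z 335 to 410 mm; a collar round the shank reaches 4 mm below it. A gripper holding the bail must lean back (its body towards the robot, about 35 to 45 degrees from vertical) to clear it.
- hook (a joint): How far the sprung hook, with its needle, has dipped straight down, in m: 0 unloaded, stop at 0.062. Spring about 150 N/m, lightly damped: it bobs for one to two seconds after a sudden load. The loaded pan makes it dip about 19 to 36 mm; dropping the pan onto it can drive it to the stop.
- hook_seat (a point): Centre of the hook's 6 mm wire at the bottom of its bend, right over the scale's origin, 250 mm high unloaded. The J-shaped hook lies in the scale's y-z plane and is open to -y (away from the column), inner gap 26 mm. Its shank rises at y = 16 mm to 54 mm above this point, then leans to y = 0 at 72 mm above it. The kink of a seated bail has its centre 7 mm above this point.
- hook_tip (a point): Centre of the hook's rounded end (3 mm radius): 26 mm above hook_seat at the scale's y = -23 mm. The bail goes over it towards the scale's +y, the kink's centre about 44 mm above hook_seat, then down at y = 0.
- pan: Loose round steel weighing pan, 0.2 to 0.4 kg; origin under the centre of its bottom. Bowl 92 mm wide below, 128 mm at the rim, 45 mm high. Rigid bail: an upright arch of 8 mm wire in the pan's x-z plane, uprights at x = -64 and 64 mm, level top bar along x with centre at z = 152 mm, in its middle a kink up to z = 160 mm (flat from x -7 to 7, sloping to the bar at -14 and 14).
- bail_kink (a point): Centre of the wire in the kink at the middle of the bail, 160 mm above the pan's bottom: here it hangs on the hook, with the bar crossing the hook's plane (bar along the scale's x).
- grip_a (a point): Centre of the wooden grip on the bail at the pan's -x side: 14 mm thick, 34 mm long along the pan's x, 41 mm from the kink and 8 mm lower.
- grip_b (a point): Centre of the like wooden grip on the pan's +x side.
- lemon: Yellow lemon, 72 x 55 x 56 mm, 0.08 to 0.17 kg, loose in the pan, on its 4 mm thick floor; origin under its middle. It must stay in the pan.
- marker (a joint): How far the marker stands below the scale's zero line, in m (0 to 0.085, down is larger): measured as the hook's dip is, so the marker is level with the needle when the two are equal. It slides straight up and down with about 2 N of friction and stays where it is left.
- marker_tab (a point): Grip point on the marker's black tab: the tab is 12 mm wide (y), 14 mm high (z), stands out of the column's face towards the robot (scale's -x) by 58 mm; this point lies on its axis 38 mm out from the face.
- marker_tip (a point): Tip of the marker's short steel point (5 mm high), in front of the column's face, pointing to the scale's -y, at the tab's mid height.
- needle_tip (a point): Tip of the hook's black needle (28 mm long, 5 mm high), which sticks out 6 mm from the column's face, points to the scale's +y and moves down with the hook; unloaded at z = 275 mm.
- onion: Bystander: loose onion, 85 mm, origin under its middle; leave alone.
- mug: Bystander: loose white mug, 92 x 127 x 95 mm, origin under its middle; leave alone.
- tin: Bystander: loose food tin, 75 mm wide, 58 mm high, origin under its middle; leave alone.
- garlic: Bystander: loose garlic bulb, 50 mm, origin under its middle; leave alone.
Not all that is in view belongs to the job. Of the things like the lemon, leave any that is orange or turquoise; of the rest the larger one is meant.

How it is judged:
By the outcome, as a careful person would: the job done as asked, in the order asked, and still so for the second after the job is handed in, with the robot touching nothing.
It also fails if it takes over 72 s, if anything falls off the work surface, if the arm or the gripper's body presses on something with over 40 N, if the wrist force passes 120 N, or if a joint passes its speed limit or range.

## Robot

A 6-joint arm with a two-finger parallel gripper is mounted at the origin on a cart in front of the work surface, level with it; the furniture and walls round the work are solid. World frame = base frame: x ahead of the robot, y to its left, z up, the work surface at z = 0. Lengths are in m, angles in rad, forces in N, time in s.
With the tool pointing down it reaches from about 0.3 to 0.75 m from the base axis. Payload 8.5 kg.
Tool frame: the origin (TCP) lies on the centre line of the jaws, within the pads' length; the fingertips stand 17 mm ahead of it and the grasp point (between the pads) lies 2 mm behind it; z points along the fingers, y is the line along which they close (so a half turn about z gives the same grasp; the last joint's range is limited). The gripper opens to 85 mm and grips with 20 to 120 N. Pads are 22 mm wide; open, the fingers measure 114 mm over their backs; the gripper's body (76 mm by 85 mm) begins 54 mm behind the grasp point. The pads swing forward as they close: fully open they stand 13 mm farther back than shut.
Start: joints at [0.906, 0.381, 1.297, -0, 1.464, -0.215], TCP at [0.239, 0.495, 0.248] pointing down, gripper open.
Joint ranges: [-3.11, 3.11], [-0.89, 2.33], [0.22, 2.48], [-1.42, 4.56], [0.17, 2.85], [-2.88, 2.88]. Speed limits (rad/s): [2.39, 2.39, 3.14, 3.14, 3.14, 3.14].

## Interface

Orientations are given as a unit quaternion [w, x, y, z].
In Python, from plant import * gives the robot as it stands. The module is installed in compiled form; this text tells all that it offers.
- The arm moves only by the tool apply_moves, never from a script. Its argument "commands" is a list of rows, each a list of 7 numbers: the shift along the tool's x, y, z in cm, then the turn, a rotation vector about the tool's x, y, z in degrees, then the gripper's target within -1 to 1 (fully open at 1, half-way at 0, shut at -1). In form: [[dx, dy, dz, rx, ry, rz, claw], ...]. A call has exactly 5 rows; each row is the pose to reach, as a shift and turn from the pose commanded when the call began, along the tool's axes at that moment; what a row does not reach only later rows make up. A row lasts 1/12 s, in which the tool goes at most 41.7 mm and 7.16 degrees, less where a joint would pass 70% of its speed; a pose out of reach is approached as far as the arm can. A call with a gripper value outside its range is refused whole. The fingers move at their own pace and stop on an object; "newtons" is the grip in N (left out, the last holds). Time passes only in rows, so rows that repeat a pose let the fingers close, or fill a call up. It gives the time, the measured TCP pose, the force, the opening and the grip force at its end, in the units of the state.
- state(): the state, without advancing time (a new reading comes with each control period).
- get_image(name): name is "scene" or "top" or "wrist"; returns the picture (480x640x3 uint8, red, green, blue); there is no depth.
- get_calibration(name): a dict with "K" (3x3 intrinsics, pixels), "k1" (the pictures are not rectified: a ray, as slopes to the right and down, at radius r is drawn at 1 + k1 r^2 times it, then the intrinsics apply), "extrinsics" (4x4, takes a point from camera to world coordinates); the wrist camera has in their place "T_tool_cam" (4x4, takes a point from camera to tool coordinates, whose origin is the TCP and whose axes are the flange's). Camera axes: x right, y up, looking along -z (the intrinsics and any distortion apply to the point x, -y, -z); pixel columns grow to the right and rows downward; lengths in m; the calibration is good to about 2 mm. A picture is of the moment at which its call begins: read the wrist's pose just before it. get_calibration takes no time and is no camera call.
- job_done(): hands the job in; it is judged then, once.
The state is a dict: "time_s": time; "joint_pos": joint angles; "dq": joint speeds; "joint_torque": joint torques, N m; "ee_pos": TCP position; "tool_rot": TCP orientation; "force": force on the tool from outside, world axes, zero at the start; "torque": the same for the moment, N m; "width": opening from 0.0 (shut) to 1.0 (fully open); "grip_force": force on a finger pad.
Only numpy, scipy, OpenCV 4.12 (cv2) and the standard library are available. Lean on these libraries where they do the work, as an engineer would, in place of code of your own. Each camera call takes 0.05 s, during which the arm holds its last target. There are 200 camera calls.

## Working session

There is one attempt and no reset: what is moved stays moved. The work goes in short steps, Python scripts to look and compute and a tool call to move; the robot and the scene stay as the last step left them, time stands still between calls to the robot, and variables do not carry over. Pictures are saved under pics/ and viewed, at most 10 in all, crops included, and the job is handed in when it is done.

Besides the shell and the picture viewer there is one more tool, called after "Call:" as a command line: name --pt "numbers of a row" for each row, then --argument value for the rest. apply_moves: Moves the arm, as the interface text tells. Its arguments: {"type":"object","properties":{"commands":{"type":"array","items":{"type":"array","items":{"type":"number"}}},"newtons":{"type":"number"}},"required":["commands"]}

```bash
mkdir -p pics; cat > h.py <<'E'
from plant import *
import numpy as np, cv2
from scipy.spatial.transform import Rotation as R
def RT():
    s=state(); q=s['tool_rot']; T=np.eye(4); T[:3,:3]=R.from_quat([q[1],q[2],q[3],q[0]]).as_matrix(); T[:3,3]=s['ee_pos']; return T
def ext(n):
    c=get_calibration(n)
    return RT()@np.array(c['T_tool_cam']) if n=='wrist' else np.array(c['extrinsics'])
def ray(n,u,v,E=None):
    c=get_calibration(n);E=ext(n) if E is None else E;K=np.array(c['K'])
    p=np.array([(u-K[0,2])/K[0,0],(v-K[1,2])/K[1,1]]);q=p.copy()
    for _ in range(20): q=p/(1+c['k1']*(q@q))
    d=E[:3,:3]@np.array([q[0],-q[1],-1]);return E[:3,3],d/np.linalg.norm(d)
def onz(n,u,v,z,E=None):
    o,d=ray(n,u,v,E);return o+d*(z-o[2])/d[2]
def proj(n,P,E=None):
    c=get_calibration(n);E=ext(n) if E is None else E;K=np.array(c['K'])
    p=np.linalg.inv(E)@np.append(P,1);s=np.array([p[0],-p[1]])/-p[2];s=s*(1+c['k1']*(s@s))
    return K[0,0]*s[0]+K[0,2],K[1,1]*s[1]+K[1,2]
def tri(*rays):
    A=0;b=0
    for o,d in rays:
        M=np.eye(3)-np.outer(d,d);A=A+M;b=b+M@o
    return np.linalg.solve(A,b)
def shot(n,f):
    im=get_image(n);cv2.imwrite(f'pics/{f}.png',im[:,:,::-1]);return im
def tool(P):  # world point into tool coords, cm
    return (np.linalg.inv(RT())@np.append(P,1))[:3]*100
E
python3 - <<'E'
from h import *
np.set_printoptions(precision=3,suppress=True)
a=shot('scene','s0');b=shot('top','t0');
for n in('scene','top'): print(n,ext(n),get_calibration(n)['K'],get_calibration(n)['k1'])
print(get_calibration('wrist'),state())
E
```

```text
scene [[ 0.612  0.333 -0.717 -0.244]
 [-0.79   0.23  -0.568 -0.701]
 [-0.024  0.915  0.404  0.652]
 [ 0.     0.     0.     1.   ]] [[446.706   0.    317.368]
 [  0.    446.706 239.146]
 [  0.      0.      1.   ]] -0.06645370761029107
top [[-0.253  0.931 -0.265  0.118]
 [-0.968 -0.241  0.075 -0.002]
 [ 0.005  0.275  0.961  1.559]
 [ 0.     0.     0.     1.   ]] [[613.248   0.    314.735]
 [  0.    613.248 245.284]
 [  0.      0.      1.   ]] 0.06721829259578585
{'K': array([[373.028,   0.   , 327.252],
       [  0.   , 373.028, 241.012],
       [  0.   ,   0.   ,   1.   ]]), 'k1': -0.04996812733857272, 'T_tool_cam': array([[-0.   ,  0.965,  0.261,  0.067],
       [ 1.   ,  0.   ,  0.001,  0.   ],
       [ 0.001,  0.261, -0.965, -0.125],
       [ 0.   ,  0.   ,  0.   ,  1.   ]])} {'time_s': 0.1, 'joint_pos': array([ 0.906,  0.381,  1.298, -0.   ,  1.464, -0.215]), 'dq': array([ 0.001, -0.001, -0.003,  0.002, -0.001,  0.001]), 'joint_torque': array([  0.003, -44.921, -23.166,  -0.   ,   0.004,   0.   ]), 'ee_pos': array([0.239, 0.495, 0.248]), 'tool_rot': array([-0.   ,  0.223,  0.975, -0.001]), 'force': array([-0.298, -0.395, -0.308]), 'torque': array([ 0.005, -0.067, -0.006]), 'grip_force': 0.0, 'width': 0.9942982249494088}
```

View pics/s0.png

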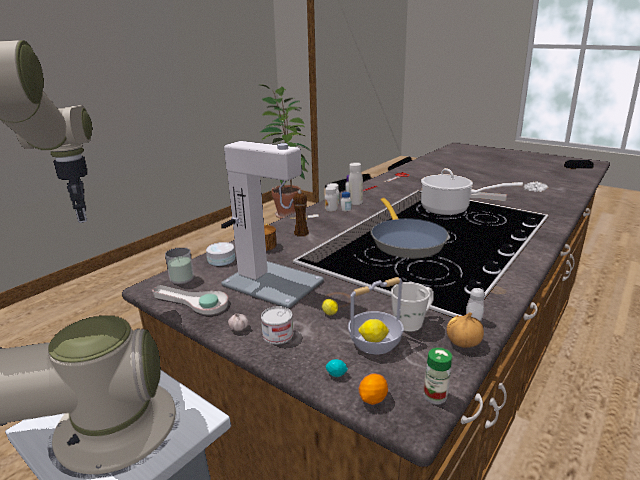

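View pics/t0.png

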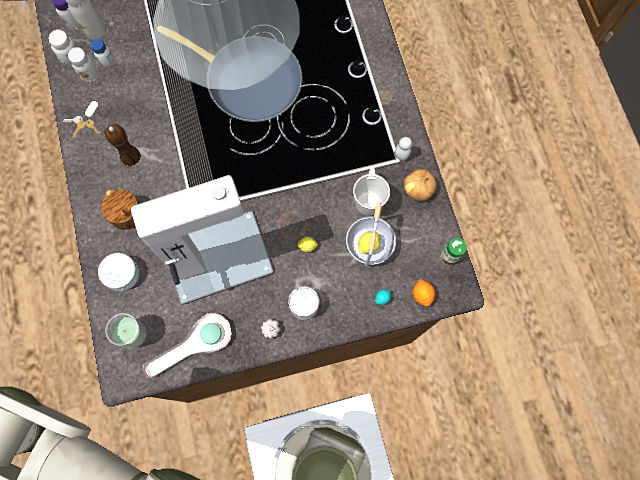

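The scene shows these lemon-like things:
- Yellow in the pan: scene (374,331), top (369,243).
- Small yellow on the worktop: scene (330,307), top (308,244).
- Turquoise: scene (337,369). Excluded by colour.
- Orange: scene (374,389). Excluded by colour.

The larger yellow one, already in the pan, is the lemon meant. I'll confirm it in a crop and also use that crop for measuring.

```bash
python3 - <<'E'
import cv2,numpy as np
s=cv2.imread('pics/s0.png');t=cv2.imread('pics/t0.png')
a=cv2.resize(s[265:365,310:443],(400,300),interpolation=2)
b=cv2.resize(t[185:285,290:423],(400,300),interpolation=2)
c=cv2.resize(s[135:305,215:330],(0,0),fx=2,fy=2)[:300]
c=cv2.resize(s[140:290,215:415],(400,300),interpolation=2)
d=cv2.resize(t[170:320,120:320],(400,300),interpolation=2)
cv2.imwrite('pics/c0.png',np.vstack([np.hstack([a,b]),np.hstack([c,d])]))
E
```

```text
(no output)
```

View pics/c0.png

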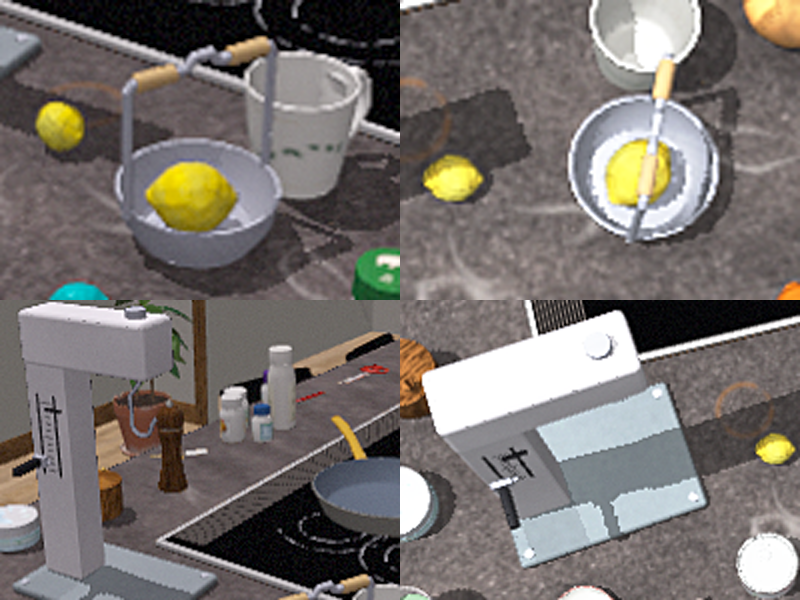

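The crop confirms it: the yellow lemon in the pan is clearly larger than the loose one. The grips are at scene (362,291) and (393,281), and the scale's foot corners are visible in the top view. Next I compute poses.

```bash
python3 - <<'E'
from h import *
np.set_printoptions(precision=4,suppress=True)
A=onz('top',272.5,272.5,.014);B=onz('top',182.5,302.5,.014);C=onz('top',254,212.5,.014)
print('foot',A,B,C,np.linalg.norm(A-B),np.linalg.norm(A-C))
y=B-A;print('yaw',np.degrees(np.arctan2(-y[0],y[1])));x=C-A;print(np.degrees(np.arctan2(x[1],x[0])))
for p in [(231,176),(240,201),(143.5,237.5),(132.5,207.5)]: print('hous',onz('top',*p,.410))
g1=tri(ray('top',372.5,243.7),ray('scene',361.9,290.7));g2=tri(ray('top',377.8,211.7),ray('scene',393.1,281.3));print('grips',g1,g2,np.linalg.norm(g1-g2))
print(onz('top',372.5,243.7,.152),onz('top',377.8,211.7,.152),onz('scene',361.9,290.7,.152),onz('scene',393.1,281.3,.152))
# hook: bottom of hook in scene ~ crop (143,438)
def fit():
    from scipy.optimize import least_squares
    obs=[('top',(272.5,272.5),(-.09,-.06,.014)),('top',(182.5,302.5),(-.09,.19,.014)),('top',(254,212.5),(.09,-.06,.014)),
    ('top',(231,176),(.035,-.035,.41)),('top',(240,201),(-.035,-.035,.41)),('top',(143.5,237.5),(-.035,.175,.41)),('top',(132.5,207.5),(.035,.175,.41)),('scene',(322.5,279.5),(.09,-.06,.014))]
    def W(p,X): c,s=np.cos(p[2]),np.sin(p[2]);return np.array([p[0]+c*X[0]-s*X[1],p[1]+s*X[0]+c*X[1],X[2]])
    f=lambda p:np.concatenate([np.subtract(proj(n,W(p,X)),u) for n,u,X in obs])
    r=least_squares(f,[.5,.1,.3],loss='soft_l1');print(r.x,np.degrees(r.x[2]));print(r.fun.reshape(-1,2))
    print('seat px scene',proj('scene',W(r.x,(0,0,.25))),'top',proj('top',W(r.x,(0,0,.25))))
fit()
E
```

```text
foot [0.4997 0.002  0.014 ] [0.4811 0.2411 0.014 ] [0.6712 0.0111 0.014 ] 0.23981531838046344 0.17180209917746556
yaw 4.426844059690206
3.049005552113963
hous [0.6162 0.0347 0.41  ]
hous [0.5597 0.029  0.41  ]
hous [0.5327 0.2265 0.41  ]
hous [0.5989 0.2361 0.41  ]
grips [ 0.4758 -0.2477  0.1525] [ 0.5503 -0.283   0.153 ] 0.08243459767120488
[ 0.4742 -0.246   0.152 ] [ 0.5486 -0.2808  0.152 ] [ 0.4791 -0.2484  0.152 ] [ 0.5553 -0.2836  0.152 ]
[0.582  0.0624 0.0863] 4.942144390011449
[[ 2.8627  0.1285]
 [-0.7304  2.2536]
 [-0.2179 -1.9868]
 [ 1.5972 -2.1193]
 [ 3.291   3.9018]
 [-3.6918  1.2498]
 [-2.1601 -0.896 ]
 [ 0.7461 -1.862 ]]
seat px scene (np.float64(284.5322601941871), np.float64(208.24229734472365)) top (np.float64(231.22212041199418), np.float64(220.058298837863))
```

Call:
apply_moves --pt "-2.2 -2.6 0 0 0 0 0.2" --pt "-4.5 -5.5 0 0 0 0 0.2" --pt "-7 -8.4 0 0 0 0 0.2" --pt "-9.4 -11.3 0 0 0 0 0.2" --pt "-11.7 -14.1 0 0 0 0 0.2" --newtons 100

```text
time_s: 0.52
ee_pos: [0.283, 0.3157, 0.248]
tool_rot: [-0.0, 0.223, 0.975, -0.0]
force: [1.2, -0.6, 0.2]
width: 0.597
grip_force: 0.0
```

Call:
apply_moves --pt "-2.3 -2.8 0 0 0 0 0.2" --pt "-4.7 -5.6 0 0 0 0 0.2" --pt "-7 -8.4 0 0 0 0 0.2" --pt "-9.4 -11.3 0 0 0 0 0.2" --pt "-11.7 -14.1 0 0 0 0 0.2"

```text
time_s: 0.93
ee_pos: [0.327, 0.1379, 0.2483]
tool_rot: [-0.0, 0.223, 0.975, -0.0]
force: [1.8, 0.9, 0.1]
width: 0.599
grip_force: 0.0
```

Call:
apply_moves --pt "-2.3 -2.8 0 0 0 0 0.2" --pt "-4.7 -5.6 0 0 0 0 0.2" --pt "-7 -8.4 0 0 0 0 0.2" --pt "-9.4 -11.3 0 0 0 0 0.2" --pt "-11.7 -14.1 0 0 0 0 0.2"

```text
time_s: 1.35
ee_pos: [0.3712, -0.0402, 0.2483]
tool_rot: [0.0, 0.223, 0.975, 0.0]
force: [1.2, 1.7, 0.2]
width: 0.6
grip_force: 0.0
```

Call:
apply_moves --pt "-2.3 -2.8 0 0 -7 0 0.2" --pt "-4.7 -5.6 0 0 -14 0 0.2" --pt "-7 -8.4 0 0 -21 0 0.2" --pt "-9.4 -11.3 0 0 -28 0 0.2" --pt "-11.7 -14.1 0 0 -35 0 0.2"

```text
time_s: 1.77
ee_pos: [0.4144, -0.2137, 0.2488]
tool_rot: [0.289, 0.213, 0.931, -0.067]
force: [1.5, 0.3, -0.3]
width: 0.603
grip_force: 0.0
```

Call:
apply_moves --pt "0 0 0 0 -7 0 0.2" --pt "0 0 0 0 -7 0 0.2" --pt "0 0 0 0 -7 0 0.2" --pt "0 0 0 0 -7 0 0.2" --pt "0 0 0 0 -7 0 0.2"

```text
time_s: 2.18
ee_pos: [0.4155, -0.211, 0.2488]
tool_rot: [0.343, 0.207, 0.913, -0.077]
force: [0.1, -0.8, 0.2]
width: 0.598
grip_force: 0.0
```

```bash
python3 - <<'E'
from h import *
np.set_printoptions(precision=4,suppress=True)
s=state();print(s['time_s'],s['ee_pos'],s['force'],s['width'],s['joint_pos']);print(RT()[:3,:3])
T=RT();shot('wrist','w1');np.save('w1.npy',T)
for g in[(.476,-.2475,.152),(.550,-.282,.152)]: print(tool(g),proj('wrist',np.array(g)))
E
```

```text
2.1833 [ 0.4155 -0.211   0.2488] [ 0.1459 -0.8143  0.1828] 0.5984780373549625 [-0.8747  0.0119  1.9793  0.5542  0.5492 -2.3872]
[[-0.6791  0.4313  0.594 ]
 [ 0.3259  0.9022 -0.2824]
 [-0.6577  0.0018 -0.7533]]
[ 1.0754 -0.7054 11.9126] (np.float64(316.6410279242083), np.float64(227.5547597857242))
[-5.0725 -0.6279 17.2847] (np.float64(319.8392251661165), np.float64(283.3389036008731))
```

View pics/w1.png

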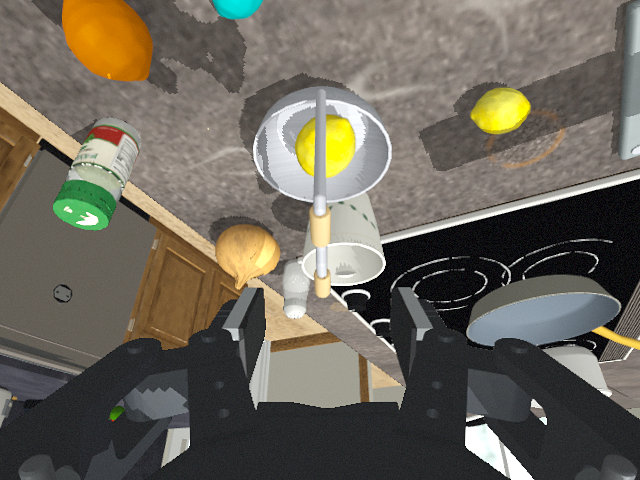

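The wrist view shows the near grip at (320,226), about 2 mm from the prediction. The bar runs parallel to the approach plane, so I go in and close.

Call:
apply_moves --pt "0.6 -0.3 1.5 0 0 0 0.2" --pt "1.1 -0.5 4 0 0 0 0.2" --pt "1.1 -0.5 7 0 0 0 0.2" --pt "1.1 -0.5 9.5 0 0 0 0.2" --pt "1.1 -0.5 12 0 0 0 0.2"

```text
time_s: 2.65
ee_pos: [0.4781, -0.2461, 0.1498]
tool_rot: [0.343, 0.207, 0.913, -0.077]
force: [0.3, 0.1, 1.6]
width: 0.598
grip_force: 0.0
```

```bash
python3 - <<'E'
from h import *
np.set_printoptions(precision=4,suppress=True)
s=state();print(s['time_s'],s['ee_pos'],s['force'],s['width'])
shot('wrist','w2');a=cv2.imread('pics/w2.png')
b=shot('scene','s2')[:,:,::-1]
cv2.imwrite('pics/c2.png',np.hstack([cv2.resize(a,(400,300)),cv2.resize(b[200:380,250:490],(400,300))]))
E
```

```text
2.65 [ 0.4781 -0.2461  0.1498] [0.281 0.05  1.558] 0.5981465395967641
```

View pics/c2.png

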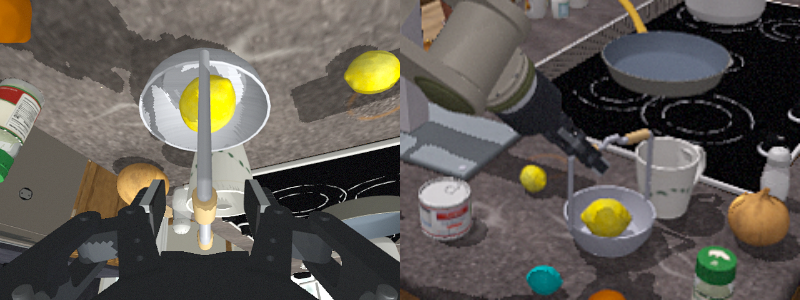

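The grip (crop (205,210)) sits centred between the pads, so I close and then lift straight up.

Call:
apply_moves --pt "0 0 0 0 0 0 -1" --pt "0 0 0 0 0 0 -1" --pt "0 0 0 0 0 0 -1" --pt "0 0 0 0 0 0 -1" --pt "0 0 0 0 0 0 -1" --newtons 110

```text
time_s: 3.17
ee_pos: [0.4766, -0.2459, 0.1521]
tool_rot: [0.344, 0.208, 0.912, -0.077]
force: [-2.0, 4.3, 7.5]
width: 0.131
grip_force: 107.4
```

Call:
apply_moves --pt "0 0 0 0 0 0 -1" --pt "0 0 0 0 0 0 -1" --pt "-0.2 0 -0.22 0 0 0 -1" --pt "-0.5 0 -0.57 0 0 0 -1" --pt "-1 0 -1.15 0 0 0 -1"

```text
time_s: 3.58
ee_pos: [0.4756, -0.2454, 0.1654]
tool_rot: [0.342, 0.208, 0.913, -0.076]
force: [0.6, 0.8, -3.8]
width: 0.127
grip_force: 107.3
```

```bash
python3 - <<'E'
from h import *
np.set_printoptions(precision=4,suppress=True)
s=state();print(s['time_s'],s['ee_pos'],s['force'],s['torque'],s['width'],s['grip_force'])
b=shot('scene','s3')[:,:,::-1];shot('wrist','w3');a=cv2.imread('pics/w3.png')
cv2.imwrite('pics/c3.png',np.hstack([cv2.resize(a,(400,300)),cv2.resize(b[250:370,310:470],(400,300))]))
E
```

```text
3.5833 [ 0.4756 -0.2454  0.1654] [ 0.5633  0.8135 -3.7893] [0.4206 0.8725 0.0094] 0.12705947226909434 107.32133388519287
```

View pics/c3.png

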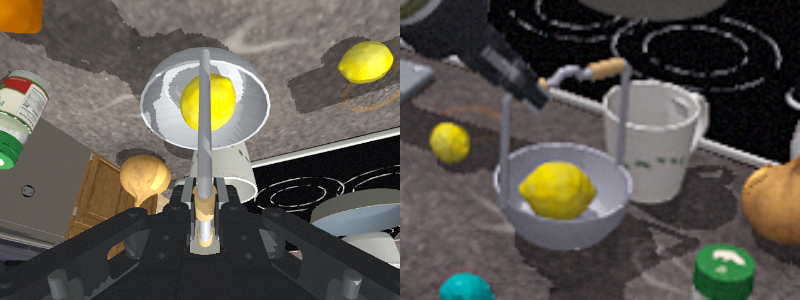

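Pan lifted level, with the lemon in it. Next I raise it, then carry and yaw it to the front-right of the hook.

Call:
apply_moves --pt "-0.5 0 -0.6 0 0 0 -1" --pt "-1.3 0 -1.5 0 0 0 -1" --pt "-2.4 0 -2.7 0 0 0 -1" --pt "-3.5 0 -4 0 0 0 -1" --pt "-4.5 0 -5.2 0 0 0 -1"

```text
time_s: 4.1
ee_pos: [0.4755, -0.2457, 0.2347]
tool_rot: [0.342, 0.208, 0.913, -0.077]
force: [-0.1, -0.8, -4.6]
width: 0.132
grip_force: 107.6
```

Call:
apply_moves --pt "-1 0 -1.1 0 0 0 -1" --pt "-2 0 -2.3 0 0 0 -1" --pt "-2.9 0 -3.3 0 0 0 -1" --pt "-3.5 0 -4 0 0 0 -1" --pt "-3.8 0 -4.4 0 0 0 -1"

```text
time_s: 4.52
ee_pos: [0.4754, -0.2458, 0.2933]
tool_rot: [0.343, 0.208, 0.913, -0.077]
force: [-0.4, -1.4, -5.1]
width: 0.132
grip_force: 107.6
```

Call:
apply_moves --pt "0.05 0.6 -0.05 0 0 0 -1" --pt "0.15 1.8 -0.15 0 0 0 -1" --pt "0.35 3.8 -0.3 0 0 0 -1" --pt "0.55 6 -0.45 0 0 0 -1" --pt "0.75 8.2 -0.65 0 0 0 -1"

```text
time_s: 4.93
ee_pos: [0.5019, -0.1665, 0.2913]
tool_rot: [0.342, 0.208, 0.913, -0.076]
force: [1.1, 0.2, -5.3]
width: 0.131
grip_force: 107.6
```

Call:
apply_moves --pt "0.2 2.2 -0.2 -1.3 0 -1.5 -1" --pt "0.4 4.4 -0.35 -4 0 -4.5 -1" --pt "0.6 6.6 -0.5 -7.3 0 -8.3 -1" --pt "0.75 8.4 -0.65 -10.6 0 -12.1 -1" --pt "0.85 9.6 -0.75 -13.2 0 -15.1 -1"

```text
time_s: 5.35
ee_pos: [0.5333, -0.0741, 0.2917]
tool_rot: [0.351, 0.043, 0.935, -0.014]
force: [-0.2, 0.2, -4.8]
width: 0.131
grip_force: 107.7
```

```bash
python3 - <<'E'
from h import *
np.set_printoptions(precision=4,suppress=True)
s=state();print(s['time_s'],s['ee_pos'],s['force'],s['width'],s['grip_force'],s['joint_pos']);R_=RT()[:3,:3];print(R_,np.degrees(np.arctan2(R_[1,2],R_[0,2])))
b=shot('scene','s4')[:,:,::-1];shot('wrist','w4');np.save('w4.npy',RT());a=cv2.imread('pics/w4.png');t=shot('top','t4')[:,:,::-1]
cv2.imwrite('pics/c4.png',np.vstack([np.hstack([cv2.resize(a,(400,300)),cv2.resize(b[100:340,170:490],(400,300))]),cv2.resize(t[150:330,110:430],(800,450))])[:600])
E
```

```text
5.35 [ 0.5333 -0.0741  0.2917] [-0.2076  0.2094 -4.7728] 0.13113186473112043 107.74484395980835 [-0.473   0.0948  1.7427  0.4113  0.6666 -2.1929]
[[-0.7505  0.0911  0.6546]
 [ 0.0709  0.9958 -0.0573]
 [-0.6571  0.0034 -0.7538]] -4.9998148414661205
```

View pics/c4.png

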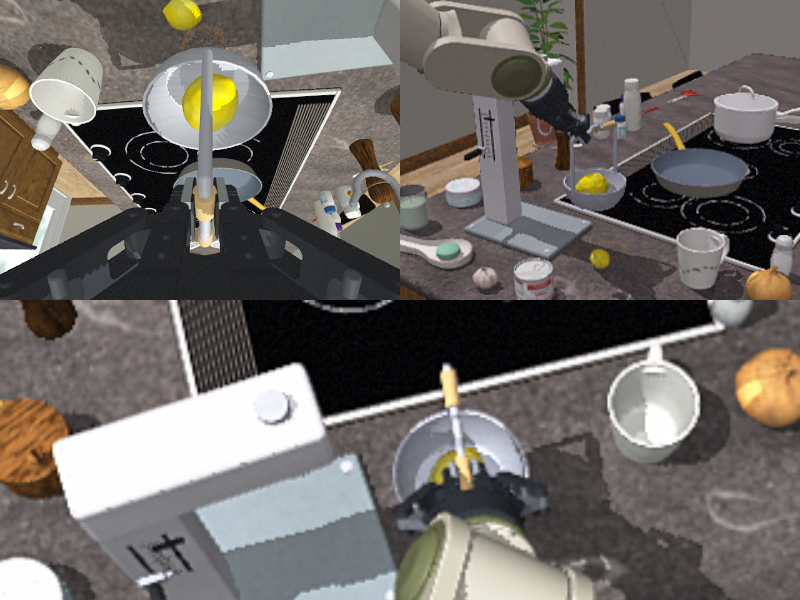

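The pan is beside the scale and the lemon is in it. The hook shows in the wrist view near full-frame (592,304). Next I check the hook and the bail closely with predicted points drawn.

```bash
python3 - <<'E'
from h import *
np.set_printoptions(precision=4,suppress=True)
T=np.load('w4.npy');Ew=T@np.array(get_calibration('wrist')['T_tool_cam'])
c,s=np.cos(.0863),np.sin(.0863)
W=lambda x,y,z:np.array([.582+c*x-s*y,.0624+s*x+c*y,z])
im={n:cv2.imread(f'pics/{n}.png') for n in('s0','w4','s4','t4')}
hook=[W(0,0,.25),W(0,-.023,.276),W(0,.016,.304),W(0,0,.335)]
ps=np.array([.5333,-.0741,.2917])-T[:3,2]*.002
bx=T[:3,2].copy();bx[2]=0;bx/=np.linalg.norm(bx)
kink=ps+.041*bx+[0,0,.008];far=ps+.082*bx
def panel(n,cam,E,pts,ctr,w,k):
    x0,y0=int(ctr[0]-w/2),int(ctr[1]-w*3/8);x0=max(0,min(640-w,x0));y0=max(0,min(480-w*3//4,y0))
    I=cv2.resize(im[n][y0:y0+w*3//4,x0:x0+w],(400,300),interpolation=cv2.INTER_CUBIC);f=400/w
    for p in pts:
        u=proj(cam,p,E);cv2.circle(I,(int((u[0]-x0+.5)*f),int((u[1]-y0+.5)*f)),3,(0,0,255),1)
    print(n,cam,x0,y0,f,[np.round(proj(cam,p,E),1) for p in pts]);return I
Es,Et=ext('scene'),ext('top')
A=panel('s0','scene',Es,hook,proj('scene',hook[0],Es),80,0)
B=panel('w4','wrist',Ew,hook,(592,304),160,0)
C=panel('s4','scene',Es,[ps,kink,far],proj('scene',kink,Es),64,0)
D=panel('t4','top',Et,[ps,kink,far],proj('top',kink,Et),64,0)
cv2.imwrite('pics/c5.png',np.vstack([np.hstack([A,B]),np.hstack([C,D])]));print(ps,kink,far)
E
```

```text
s0 scene 244 178 5.0 [array([284.6, 208.2]), array([291.1, 200.3]), array([278.6, 187.9]), array([282.8, 177.3])]
w4 wrist 480 244 2.5 [array([594. , 273.3]), array([565.8, 323.7]), array([674.1, 374.3]), array([667.7, 452.5])]
s4 scene 292 176 6.25 [array([312.6, 208. ]), array([324.2, 200.4]), array([335.3, 199.3])]
t4 top 260 177 6.25 [array([295.2, 220. ]), array([292.2, 201.2]), array([289.5, 185.2])]
[ 0.532  -0.074   0.2932] [ 0.5728 -0.0777  0.3012] [ 0.6136 -0.0815  0.2932]
```

View pics/c5.png

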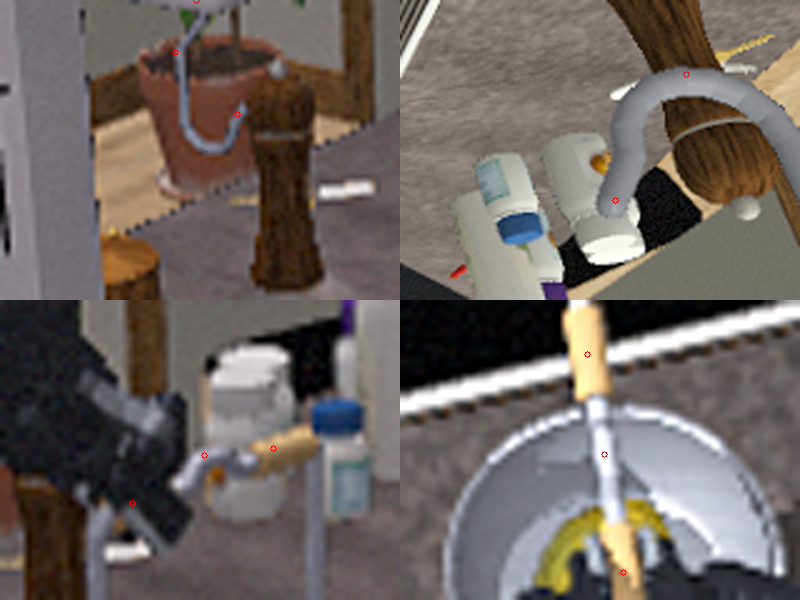

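The predicted hook points sit within about 1.5 mm of the real wire: seat at s0 (285,208), tip at w4 (566,327). The bail is level, with its kink where expected. I bring it next to the hook and align the yaw.

Call:
apply_moves --pt "0 1.2 0.1 -1 0 -1.1 -1" --pt "0 3.4 0.3 -2.6 0 -3 -1" --pt "0 5.8 0.5 -4.3 0 -5 -1" --pt "0 7.8 0.6 -5.8 0 -6.6 -1" --pt "0 8.9 0.7 -6.6 0 -7.5 -1"

```text
time_s: 5.92
ee_pos: [0.5465, 0.0134, 0.2875]
tool_rot: [0.351, -0.036, 0.935, 0.015]
force: [-0.7, -0.0, -6.1]
width: 0.129
grip_force: 107.7
```

```bash
python3 - <<'E'
from h import *
np.set_printoptions(precision=4,suppress=True)
s=state();T=RT();print(s['time_s'],s['ee_pos'],s['force'],s['width'],s['grip_force'],s['joint_pos']);print(T[:3,:3],np.degrees(np.arctan2(T[1,2],T[0,2])))
c,sn=np.cos(.0863),np.sin(.0863)
W=lambda x,y,z:np.array([.582+c*x-sn*y,.0624+sn*x+c*y,z])
ps=s['ee_pos']-T[:3,2]*.002
bx=T[:3,2].copy();bx[2]=0;bx/=np.linalg.norm(bx)
kink=ps+.041*bx+[0,0,.008];far=ps+.082*bx
d=kink-W(0,0,.25);print('kink in scale',c*d[0]+sn*d[1],-sn*d[0]+c*d[1],d[2])
a=shot('scene','s6')[:,:,::-1].copy();w=shot('wrist','w6')[:,:,::-1].copy()
I=a[150:240,230:350];I=cv2.resize(I,(800,600),interpolation=cv2.INTER_CUBIC);f=800/120
for p,col in [(kink,(0,0,255)),(far,(0,0,255)),(W(0,0,.25),(0,255,0)),(W(0,-.023,.276),(0,255,0))]:
    u=proj('scene',p);print(u);cv2.circle(I,(int((u[0]-230+.5)*f),int((u[1]-150+.5)*f)),4,col,1)
J=w[200:380,400:640];I[360:,480:]=cv2.resize(J,(320,240))
cv2.imwrite('pics/c6.png',I)
E
```

```text
5.9167 [0.5465 0.0134 0.2875] [-0.687  -0.0293 -6.0582] 0.12855718269845665 107.70418882369995 [-0.3061  0.1146  1.7337  0.4212  0.6567 -2.206 ]
[[-0.7506 -0.079   0.656 ]
 [-0.0573  0.9969  0.0544]
 [-0.6582  0.0032 -0.7528]] 4.74258991146424
kink in scale 0.00011817820879240094 -0.04585109742484069 0.046982974678088596
(np.float64(297.9376707943889), np.float64(193.9456732220966))
(np.float64(307.01872570578206), np.float64(192.597283416161))
(np.float64(284.5517266080887), np.float64(208.24090328440988))
(np.float64(291.08863152088054), np.float64(200.3210437448317))
```

View pics/c6.png

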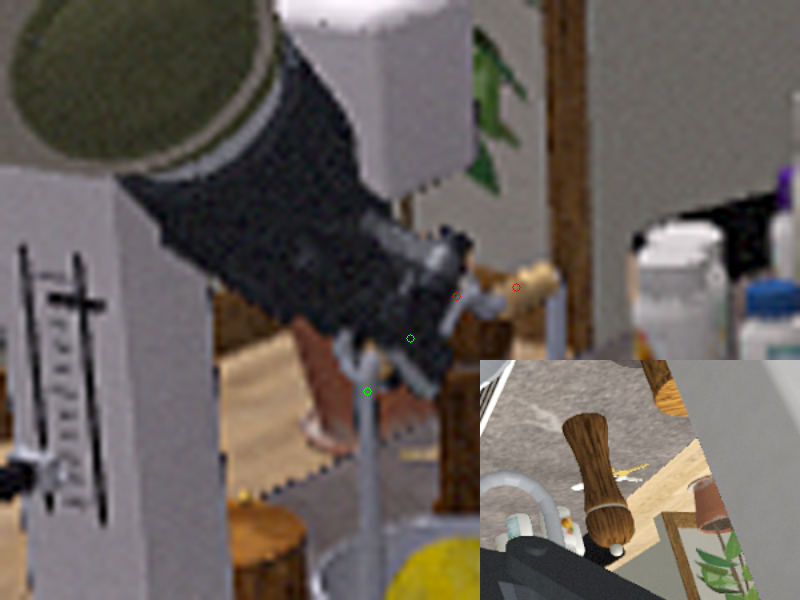

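The kink appears about 1.5 px right of its prediction, roughly 3–5 mm in scale x, and its height is right. I slide over the tip with a 3 mm x correction.

Call:
apply_moves --pt "0.05 0.6 0 0 0 0 -1" --pt "0.1 1.7 -0.1 0 0 0 -1" --pt "0.15 2.9 -0.15 0 0 0 -1" --pt "0.2 4 -0.2 0 0 0 -1" --pt "0.25 4.55 -0.2 0 0 0 -1"

```text
time_s: 6.43
ee_pos: [0.5399, 0.0571, 0.288]
tool_rot: [0.352, -0.035, 0.935, 0.015]
force: [-0.4, 0.4, -5.9]
width: 0.126
grip_force: 107.8
```

```bash
cat > k.py <<'E'
from h import *
np.set_printoptions(precision=4,suppress=True)
c,sn=np.cos(.0863),np.sin(.0863)
W=lambda x,y,z:np.array([.582+c*x-sn*y,.0624+sn*x+c*y,z])
def sc(p): d=np.asarray(p)-W(0,0,0);return np.array([c*d[0]+sn*d[1],-sn*d[0]+c*d[1],d[2]])
def rep():
    s=state();T=RT();print(s['time_s'],s['ee_pos'],'F',s['force'],'T',s['torque'],s['width'],s['grip_force'])
    ps=s['ee_pos']-T[:3,2]*.002;bx=T[:3,2].copy();bx[2]=0;bx/=np.linalg.norm(bx)
    print('kink in scale',sc(ps+.041*bx+[0,0,.008])-[0,0,.25],'tcp',sc(s['ee_pos']),'yaw',np.degrees(np.arctan2(T[1,2],T[0,2])))
E
python3 -c "
from k import *
rep()"
```

```text
6.4333 [0.5399 0.0571 0.288 ] F [-0.3668  0.352  -5.8557] T [-0.0314  0.9687  0.0191] 0.12622046239704857 107.76915550231934
kink in scale [-0.0028 -0.0019  0.0475] tcp [-0.0424 -0.0016  0.288 ] yaw 4.5159295770453936
```

Call:
apply_moves --pt "0.2 0 0.25 0 0 0 -1" --pt "0.5 0 0.6 0 0 0 -1" --pt "0.9 0 1.05 0 0 0 -1" --pt "1.3 0 1.5 0 0 0 -1" --pt "1.6 0 1.85 0 0 0 -1"

```text
time_s: 6.85
ee_pos: [0.5402, 0.0562, 0.2623]
tool_rot: [0.351, -0.035, 0.936, 0.015]
force: [-0.1, -0.8, -5.0]
width: 0.13
grip_force: 107.8
```

Call:
apply_moves --pt "0.2 0 0.23 0 0 0 -1" --pt "0.4 0 0.45 0 0 0 -1" --pt "0.6 0 0.68 0 0 0 -1" --pt "0.8 0 0.9 0 0 0 -1" --pt "1 0 1.15 0 0 0 -1"

```text
time_s: 7.27
ee_pos: [0.5406, 0.0568, 0.2483]
tool_rot: [0.352, -0.036, 0.935, 0.015]
force: [0.6, 0.2, -3.6]
width: 0.128
grip_force: 107.8
```

```bash
python3 -c "
from k import *
rep()
a=shot('scene','s7')[:,:,::-1]
# needle: dark pixels left column crop
I=a[165:260,225:265].max(2);print(I[:, :].shape)
b=cv2.imread('pics/s6.png')[165:260,225:265].max(2)
d=np.abs(I.astype(int)-b);ys,xs=np.where(d>45);print(sorted(set(zip(xs+225,ys+165)))[:60])
"
```

```text
7.2667 [0.5406 0.0568 0.2483] F [ 0.585   0.1853 -3.6076] T [-0.0373  0.8359 -0.0605] 0.12837014439313615 107.78820633888245
kink in scale [-0.0021 -0.0023  0.0078] tcp [-0.0418 -0.002   0.2483] yaw 4.544566985357334
(95, 40)
[(np.int64(225), np.int64(176)), (np.int64(225), np.int64(177)), (np.int64(225), np.int64(178)), (np.int64(225), np.int64(179)), (np.int64(225), np.int64(180)), (np.int64(225), np.int64(181)), (np.int64(225), np.int64(182)), (np.int64(225), np.int64(183)), (np.int64(225), np.int64(184)), (np.int64(225), np.int64(185)), (np.int64(225), np.int64(186)), (np.int64(226), np.int64(165)), (np.int64(226), np.int64(166)), (np.int64(226), np.int64(174)), (np.int64(226), np.int64(175)), (np.int64(226), np.int64(179)), (np.int64(226), np.int64(180)), (np.int64(226), np.int64(181)), (np.int64(226), np.int64(182)), (np.int64(226), np.int64(183)), (np.int64(226), np.int64(184)), (np.int64(226), np.int64(185)), (np.int64(226), np.int64(186)), (np.int64(226), np.int64(187)), (np.int64(227), np.int64(176)), (np.int64(227), np.int64(179)), (np.int64(227), np.int64(181)), (np.int64
[... 346 characters left out ...]
.int64(228), np.int64(180)), (np.int64(228), np.int64(182)), (np.int64(228), np.int64(185)), (np.int64(228), np.int64(186)), (np.int64(229), np.int64(174)), (np.int64(229), np.int64(175)), (np.int64(229), np.int64(176)), (np.int64(229), np.int64(177)), (np.int64(229), np.int64(178)), (np.int64(229), np.int64(179)), (np.int64(229), np.int64(180)), (np.int64(229), np.int64(181)), (np.int64(229), np.int64(182)), (np.int64(229), np.int64(183)), (np.int64(229), np.int64(184)), (np.int64(229), np.int64(185)), (np.int64(229), np.int64(186)), (np.int64(229), np.int64(187)), (np.int64(229), np.int64(188)), (np.int64(230), np.int64(175)), (np.int64(230), np.int64(176)), (np.int64(230), np.int64(177))]
```

The force is easing, so the hook has begun to carry the pan. I keep lowering slowly.

Call:
apply_moves --pt "0.15 0 0.18 0 0 0 -1" --pt "0.3 0 0.36 0 0 0 -1" --pt "0.5 0 0.55 0 0 0 -1" --pt "0.65 0 0.75 0 0 0 -1" --pt "0.8 0 0.9 0 0 0 -1"

```text
time_s: 7.73
ee_pos: [0.5406, 0.0568, 0.2363]
tool_rot: [0.352, -0.035, 0.935, 0.015]
force: [2.6, 1.1, -2.1]
width: 0.13
grip_force: 107.8
```

Call:
apply_moves --pt "0.1 0 0.12 0 0 0 -1" --pt "0.2 0 0.24 0 0 0 -1" --pt "0.3 0 0.35 0 0 0 -1" --pt "0.4 0 0.45 0 0 0 -1" --pt "0.4 0 0.45 0 0 0 -1"

```text
time_s: 8.15
ee_pos: [0.5405, 0.0568, 0.2303]
tool_rot: [0.352, -0.035, 0.935, 0.015]
force: [4.0, 0.7, -2.2]
width: 0.128
grip_force: 107.8
```

```bash
python3 -c "
from k import *
rep();import collections
for n in range(3): rep() if 0 else get_image('top')
rep()"
```

```text
8.15 [0.5405 0.0568 0.2303] F [ 3.982   0.7314 -2.168 ] T [0.1475 0.1159 0.3091] 0.12849039473966495 107.76661276817322
kink in scale [-0.0021 -0.0023 -0.0102] tcp [-0.0418 -0.002   0.2303] yaw 4.539072925031991
8.3 [0.5405 0.0568 0.2305] F [ 3.5661  1.6476 -1.1834] T [0.1226 0.0605 0.147 ] 0.1301260949759953 107.7635908126831
kink in scale [-0.0021 -0.0023 -0.01  ] tcp [-0.0418 -0.002   0.2305] yaw 4.5384904038089875
```

Fx of +4 N suggests the hook is bearing on the kink's far slope, so the bail sits too near the robot. I shift it +x by 4 mm.

Call:
apply_moves --pt "-0.08 0 0.07 0 0 0 -1" --pt "-0.15 0 0.13 0 0 0 -1" --pt "-0.23 0 0.2 0 0 0 -1" --pt "-0.3 0 0.26 0 0 0 -1" --pt "-0.3 0 0.26 0 0 0 -1"

```text
time_s: 8.72
ee_pos: [0.544, 0.0574, 0.2299]
tool_rot: [0.351, -0.036, 0.935, 0.015]
force: [-1.8, 3.3, -0.8]
width: 0.128
grip_force: 108.2
```

```bash
python3 -c "
from k import *
rep()
for n in range(3): get_image('top')
rep()"
```

```text
8.7167 [0.544  0.0574 0.2299] F [-1.8254  3.2898 -0.8383] T [0.2423 0.6137 0.4528] 0.1276278139095358 108.21016788482666
kink in scale [ 0.0014 -0.002  -0.0106] tcp [-0.0383 -0.0017  0.2299] yaw 4.607822395656858
8.8667 [0.5441 0.0573 0.2301] F [-1.7449  3.6676 -1.37  ] T [0.2372 0.6165 0.5041] 0.12704389962423013 108.13932180404663
kink in scale [ 0.0015 -0.002  -0.0104] tcp [-0.0382 -0.0018  0.2301] yaw 4.5943214910527495
```

Call:
apply_moves --pt "0.04 0.08 -0.03 0 0 0 -1" --pt "0.07 0.16 -0.06 0 0 0 -1" --pt "0.15 0.2 0.03 0 0 0 -1" --pt "0.25 0.2 0.15 0 0 0 -1" --pt "0.33 0.2 0.24 0 0 0 -1"

```text
time_s: 9.28
ee_pos: [0.5433, 0.059, 0.2263]
tool_rot: [0.352, -0.035, 0.935, 0.014]
force: [-0.1, -0.4, -1.5]
width: 0.128
grip_force: 108.1
```

```bash
python3 -c "
from k import *
rep()
for n in range(3): get_image('top')
rep()"
```

```text
9.2833 [0.5433 0.059  0.2263] F [-0.0744 -0.421  -1.5443] T [-0.0312  0.3792  0.028 ] 0.12845112383090493 108.07604312896729
kink in scale [ 0.0009 -0.0004 -0.0142] tcp [-0.0388 -0.0001  0.2263] yaw 4.527499098727842
9.4333 [0.5433 0.059  0.2263] F [ 0.8465 -0.0255 -2.155 ] T [0.0365 0.4103 0.0522] 0.12619601533808775 107.90338397026062
kink in scale [ 0.0008 -0.0004 -0.0142] tcp [-0.0388 -0.0001  0.2263] yaw 4.53842000671267
```

Lateral forces are gone and about 1.8 N is left to hand over. I lower further.

Call:
apply_moves --pt "0.13 0 0.15 0 0 0 -1" --pt "0.26 0 0.3 0 0 0 -1" --pt "0.4 0 0.45 0 0 0 -1" --pt "0.53 0 0.6 0 0 0 -1" --pt "0.6 0 0.68 0 0 0 -1"

```text
time_s: 9.85
ee_pos: [0.5433, 0.059, 0.2171]
tool_rot: [0.352, -0.035, 0.935, 0.015]
force: [1.3, -0.5, 0.1]
width: 0.132
grip_force: 108.0
```

```bash
python3 -c "
from k import *
rep()
F=[]
for n in range(5): get_image('top');F.append(np.r_[state()['force'],state()['torque']])
print(np.mean(F,0))"
```

```text
9.85 [0.5433 0.059  0.2171] F [ 1.3472 -0.531   0.0707] T [-0.1126  0.1268 -0.1608] 0.13213160767826032 107.95140266418457
kink in scale [ 0.0008 -0.0003 -0.0234] tcp [-0.0388 -0.      0.2171] yaw 4.5385372816133165
[ 0.7571 -1.0413  0.342  -0.129   0.1478 -0.1682]
```

The load is transferred (force ≈ 0), so I release and back off along the tool axis.

Call:
apply_moves --pt "0 0 0 0 0 0 -0.5" --pt "0 0 0 0 0 0 -0.3" --pt "0 0 0 0 0 0 0" --pt "0 0 0 0 0 0 0.1" --pt "0 0 0 0 0 0 0.1" --newtons 60

```text
time_s: 10.52
ee_pos: [0.5431, 0.0592, 0.2171]
tool_rot: [0.352, -0.036, 0.935, 0.015]
force: [0.5, 0.3, 0.1]
width: 0.55
grip_force: 0.0
```

Call:
apply_moves --pt "0 0 -0.8 0 0 0 0.1" --pt "0 0 -2 0 0 0 0.1" --pt "0 0 -3.5 0 0 0 0.1" --pt "0 0 -5.5 0 0 0 0.1" --pt "0 0 -7.5 0 0 0 0.1"

```text
time_s: 10.93
ee_pos: [0.4929, 0.0552, 0.2742]
tool_rot: [0.351, -0.036, 0.935, 0.015]
force: [0.5, -0.7, 0.1]
width: 0.554
grip_force: 0.0
```

```bash
python3 -c "
from k import *
rep()
w=shot('wrist','w8');a=shot('scene','s8');np.save('w8.npy',RT());t=shot('top','t8')
cv2.imwrite('pics/c8.png',np.hstack([cv2.resize(w,(400,300)),cv2.resize(a[120:300,200:440],(400,300))])[:,:,::-1])
"
```

```text
10.9333 [0.4929 0.0552 0.2742] F [ 0.4719 -0.6954  0.1458] T [-0.0452  0.3229 -0.0359] 0.5539732898168527 0.0
kink in scale [-0.0497  0.0002  0.0337] tcp [-0.0894  0.0005  0.2742] yaw 4.5570527087736785
```

Call:
apply_moves --pt "0 0 -2 0 0 0 0.1" --pt "0 0 -4 0 0 0 0.1" --pt "0 1 -6 0 0 0 0.1" --pt "0 2.5 -7 0 0 0 0.1" --pt "0 5 -7 0 0 0 0.1"

```text
time_s: 11.5
ee_pos: [0.4441, 0.1006, 0.3277]
tool_rot: [0.353, -0.034, 0.935, 0.014]
force: [0.7, -0.3, 0.1]
width: 0.551
grip_force: 0.0
```

Call:
apply_moves --pt "0 2.5 0 0 0 0 0.1" --pt "0 5 0 0 0 0 0.1" --pt "0 7 0 0 0 0 0.1" --pt "0 8.5 0 0 0 0 0.1" --pt "0 9 0 0 0 0 0.1"

```text
time_s: 11.92
ee_pos: [0.437, 0.1931, 0.3256]
tool_rot: [0.351, -0.037, 0.936, 0.015]
force: [-0.3, -0.2, -0.0]
width: 0.551
grip_force: 0.0
```

Call:
apply_moves --pt "0 0 0 0 0 0 0.1" --pt "0 0 0 0 0 0 0.1" --pt "0 0 0 0 0 0 0.1" --pt "0 0 0 0 0 0 0.1" --pt "0 0 0 0 0 0 0.1"

```text
time_s: 12.33
ee_pos: [0.4373, 0.1903, 0.3266]
tool_rot: [0.352, -0.035, 0.935, 0.014]
force: [-0.7, -0.1, 1.6]
width: 0.551
grip_force: 0.0
```

```bash
python3 -c "
from k import *
rep()
np.save('w9.npy',RT());w=shot('wrist','w9');a=shot('scene','s9');t=shot('top','t9')
for nm,y,z in [('facetop',.140,.30),('needletip?',.13,.245),('tab?',.15,.24)]: print(nm,proj('wrist',W(-.03,y,z)),proj('scene',W(-.03,y,z)))
for y in(.105,.175):
  for z in(.2,.3): print(y,z,proj('wrist',W(-.03,y,z)))
I=np.zeros((600,800,3),np.uint8)
I[:450,:600]=cv2.resize(w,(600,450))
I[450:,:200]=cv2.resize(a[120:300,200:440],(200,150))
x=cv2.resize(a[160:250,222:272],(200,360),interpolation=cv2.INTER_CUBIC);I[:360,600:]=x
x=cv2.resize(a[150:330,230:400],(600,635),interpolation=cv2.INTER_CUBIC)
I[360:,600:]=cv2.resize(a[150:330,245:395],(200,240),interpolation=cv2.INTER_CUBIC)
I[450:,200:600]=cv2.resize(t[200:320,120:440],(400,150))
cv2.imwrite('pics/c9.png',I[:,:,::-1])
h=cv2.cvtColor(a,cv2.COLOR_RGB2HSV);m=cv2.inRange(h,(22,150,100),(35,255,255))
n,l,st,ce=cv2.connectedComponentsWithStats(m)
print([(st[i],ce[i]) for i in range(1,n) if st[i][4]>40])
"
```

```text
12.3333 [0.4373 0.1903 0.3266] F [-0.7382 -0.0615  1.5938] T [-0.0064  0.3029 -0.0427] 0.5508168907835499 0.0
kink in scale [-0.0934  0.1396  0.0861] tcp [-0.1331  0.1399  0.3266] yaw 4.478900167040928
facetop (np.float64(327.0710791194601), np.float64(345.40387076912054)) (np.float64(235.91033432864845), np.float64(185.85165880143325))
needletip? (np.float64(313.1610284458635), np.float64(270.7879735946437)) (np.float64(240.49022342417862), np.float64(205.45404876080076))
tab? (np.float64(340.640918006814), np.float64(264.6169498639301)) (np.float64(235.28842243289), np.float64(205.99241242355117))
0.105 0.2 (np.float64(282.7070346013269), np.float64(221.15566970756572))
0.105 0.3 (np.float64(272.88811145151544), np.float64(345.5564108609432))
0.175 0.2 (np.float64(371.18379027100497), np.float64(220.48649871982053))
0.175 0.3 (np.float64(381.3817284511191), np.float64(345.02696971572414))
[(array([277, 250,  23,  15, 263], dtype=int32), array([288.0646, 257.2053])), (array([322, 299,  16,  16, 198], dtype=int32), array([329.5404, 306.2374]))]
```

View pics/c9.png

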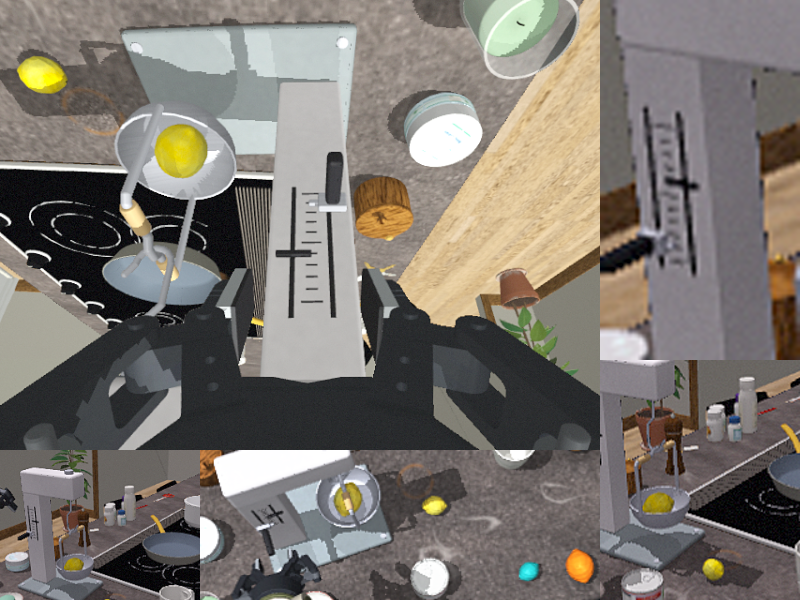

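The pan hangs on the hook with the lemon in it. In the wrist frame (crop×1.067) the needle is at rows ≈270 with its tip at column ≈333. The marker's point is near (328,217), and its tab runs from (357,218) to (356,163). So the marker stands about 43 mm below the needle. Next I measure precisely by masks.

```bash
cat >> k.py <<'E'
def onx(n,u,v,x,E):   # ray onto scale plane x
    o,d=ray(n,u,v,E);nx=np.array([c,sn,0]);t=(x-sc(o)[0])/(nx@d);return sc(o+t*d)
E
python3 -c "
from k import *
T=np.load('w9.npy');E=T@np.array(get_calibration('wrist')['T_tool_cam'])
w=cv2.imread('pics/w9.png');g=cv2.cvtColor(w,cv2.COLOR_BGR2GRAY)
print('needle rows',g[262:279,300:336:4].T)
print('needle row along cols row 270',g[270,285:345])
print('marker');print(g[206:232:1,318:376:2])
m=(g<60)&(np.arange(640)[None]>345)&(np.arange(640)[None]<375)&(np.arange(480)[:,None]<230)&(np.arange(480)[:,None]>150)
ys,xs=np.where(m);print(ys.min(),ys.max(),[(r,xs[ys==r].min(),xs[ys==r].max()) for r in range(ys.min(),ys.max()+1,6)])
"
```

```text
needle rows [[190 190 190 196 159  21  34  42  41  60  55  33 130 180 189 187 187]
 [188 189 190 196 157  34  36  40  40  59  51  34 130 180 191 188 187]
 [189 190 189 191 153  30  35  39  44  58  59  33 122 171 180 183 183]
 [ 42  35  41  39  38  44  42  41  44  71  75  57  38  35  38  36  42]
 [191 190 194 193 153  23  41  39  51  77  79  43 156 193 189 186 188]
 [188 189 191 180 128  34  40  40  55  77  79  43 151 192 188 188 187]
 [187 189 189 179 125  31  38  43  51  74  63  30 157 194 189 186 187]
 [189 187 189 177 126  34  39  38  51  73  70  44 155 193 187 186 186]
 [188 189 188 190 172 148 148 106  36 125 141 152 181 190 189 188 187]]
needle row along cols row 270 [127 167 179 182 185 189 189 192 186  28  34  41  43  44  38  41  40  44
  43  40  38  41  46  44  45  44  49  44  50  47  46  51  52  48  51  55
  55  56  47  51  53  49  48  51  53  55  41  36  52  51  54  51  64 133
 192 187 187 185 186 188]
marker
[[185 183  89  87  89  86  87  84  77  52  52 139 150 150 142  41  52  64
   63  67  65  70  62 161 153 173 197 201  81]
 [185 183 119 114 113 112 141 141 146 149 139
[... 2692 characters left out ...]
 190 183 182 187 182 184 186 187 185 192 204]
 [187 187 187 185 186 185 186 186 186 184 187 184 187 189 190 130  38  47
  191 185 182 184 185 185 187 187 188 193 203]
 [186 187 186 186 188 186 185 186 185 184 186 185 187 186 190 148  40  48
  191 184 184 184 184 185 189 186 185 192 205]]Traceback (most recent call last):
  File "<string>", line 9, in <module>
    ys,xs=np.where(m);print(ys.min(),ys.max(),[(r,xs[ys==r].min(),xs[ys==r].max()) for r in range(ys.min(),ys.max()+1,6)])
                                                  ~~~~~~~~~~~~~^^
    return umr_minimum(a, axis, None, out, keepdims, initial, where)
ValueError: zero-size array to reduction operation minimum which has no identity
```

```bash
python3 -c "
from k import *
T=np.load('w9.npy');E=T@np.array(get_calibration('wrist')['T_tool_cam'])
n=onx('wrist',335,270.1,-.036,E);m=onx('wrist',331,215.9,-.036,E);print('needle',n,'marker',m)
g=cv2.cvtColor(cv2.imread('pics/w9.png'),cv2.COLOR_BGR2GRAY)
for r in range(158,220,6):
  x=np.where(g[r,344:376]<75)[0]+344
  print(r,x.min() if len(x) else 0,x.max() if len(x) else 0)
for xx in(-.035,-.050,-.068,-.088): print(xx,proj('wrist',W(xx,.1525,m[2]),E))
P=W(-.068,.1525,m[2]);TI=np.linalg.inv(T);print('tool',(TI@np.append(P,1))[:3]*100)
"
```

```text
needle [-0.036   0.1453  0.2479] marker [-0.036   0.1428  0.1997]
158 0 0
164 350 364
170 349 365
176 349 365
182 348 364
188 348 364
194 348 373
200 348 362
206 347 362
212 348 361
218 0 0
-0.035 (np.float64(343.4020705854149), np.float64(216.58497653979444))
-0.05 (np.float64(343.89894494195465), np.float64(204.35798314434663))
-0.068 (np.float64(344.55412759098357), np.float64(188.17327504286965))
-0.088 (np.float64(345.3696634479108), np.float64(167.92677548242364))
tool [ 3.478   1.2964 13.823 ]
```

Call:
apply_moves --pt "0.8 0.5 0.8 0 0 0 0.1" --pt "1.6 1 2 0 0 0 0.1" --pt "2.4 1.5 3.5 0 0 0 0.1" --pt "3.1 1.9 4.6 0 0 0 0.1" --pt "3.5 2.1 5 0 0 0 0.1"

```text
time_s: 12.9
ee_pos: [0.4419, 0.2127, 0.2642]
tool_rot: [0.351, -0.036, 0.936, 0.014]
force: [0.1, 0.8, -0.9]
width: 0.549
grip_force: 0.0
```

Call:
apply_moves --pt "0 0 0 0 0 0 0.1" --pt "0 0 0 0 0 0 0.1" --pt "0 0 0 0 0 0 0.1" --pt "0 0 0 0 0 0 0.1" --pt "0 0 0 0 0 0 0.1"

```text
time_s: 13.32
ee_pos: [0.4423, 0.2126, 0.2667]
tool_rot: [0.352, -0.035, 0.935, 0.015]
force: [0.5, 0.4, 0.3]
width: 0.549
grip_force: 0.0
```

```bash
python3 -c "
from k import *
rep();T=RT();E=T@np.array(get_calibration('wrist')['T_tool_cam'])
g=cv2.cvtColor(shot('wrist','w10'),cv2.COLOR_RGB2GRAY)
P=W(-.068,.161,.1997);print('tool',tool(P),proj('wrist',P,E),proj('wrist',W(-.088,.161,.1997),E),proj('wrist',W(-.03,.161,.1997),E))
for r in range(60,330,10):
  x=np.where(g[r,280:380]<75)[0]+280
  print(r,(x.min(),x.max(),len(x)) if len(x) else 0)
"
```

```text
13.3167 [0.4423 0.2126 0.2667] F [0.4804 0.3753 0.271 ] T [0.0082 0.3241 0.0054] 0.549409732361657 0.0
kink in scale [-0.0866  0.1614  0.0262] tcp [-0.1262  0.1616  0.2667] yaw 4.55824856945989
tool [ 0.029  -0.0273  8.8698] (np.float64(325.5098244273258), np.float64(255.44315912102857)) (np.float64(325.00953894955785), np.float64(236.74486484601053)) (np.float64(326.28134584057364), np.float64(284.23979829928305))
60 0
70 0
80 0
90 0
100 0
110 0
120 0
130 0
140 0
150 0
160 0
170 0
180 0
190 0
200 0
210 0
220 (np.int64(366), np.int64(379), 11)
230 (np.int64(316), np.int64(378), 27)
240 (np.int64(316), np.int64(376), 26)
250 (np.int64(316), np.int64(375), 24)
260 (np.int64(280), np.int64(371), 24)
270 (np.int64(280), np.int64(334), 20)
280 (np.int64(280), np.int64(367), 33)
290 (np.int64(280), np.int64(363), 22)
300 (np.int64(280), np.int64(359), 13)
310 (np.int64(280), np.int64(364), 18)
320 (np.int64(320), np.int64(365), 18)
```

The tab (columns 316–334) is centred between the jaws, as predicted. I go in and grip it.

Call:
apply_moves --pt "0 0 1.5 0 0 0 0.1" --pt "0 0 3.7 0 0 0 0.1" --pt "0 0 6 0 0 0 0.1" --pt "0 0 8 0 0 0 0.1" --pt "0 0 9 0 0 0 0.1"

```text
time_s: 13.78
ee_pos: [0.5021, 0.2172, 0.1967]
tool_rot: [0.351, -0.035, 0.936, 0.014]
force: [-0.3, 0.0, 0.4]
width: 0.547
grip_force: 0.0
```

Call:
apply_moves --pt "0 0 0 0 0 0 -0.3" --pt "0 0 0 0 0 0 -0.6" --pt "0 0 0 0 0 0 -1" --pt "0 0 0 0 0 0 -1" --pt "0 0 0 0 0 0 -1" --newtons 40

```text
time_s: 14.2
ee_pos: [0.5009, 0.2165, 0.1991]
tool_rot: [0.352, -0.036, 0.935, 0.014]
force: [2.4, -10.0, -2.0]
width: 0.131
grip_force: 42.6
```

Call:
apply_moves --pt "0 0 0 0 0 0 -1" --pt "0 0 0 0 0 0 -1" --pt "0 0 0 0 0 0 -1" --pt "0 0 0 0 0 0 -1" --pt "0 0 0 0 0 0 -1"

```text
time_s: 14.62
ee_pos: [0.5009, 0.2165, 0.1992]
tool_rot: [0.352, -0.036, 0.935, 0.014]
force: [3.3, -8.2, -2.7]
width: 0.131
grip_force: 42.6
```

```bash
cat >> k.py <<'E'
def lev(f):
    """wrist view: rows of needle and marker point on the scale's face plane"""
    E=RT()@np.array(get_calibration('wrist')['T_tool_cam']);w=shot('wrist',f);return w,E
E
python3 -c "
from k import *
rep();w,E=lev('w11')
print('needle exp',proj('wrist',W(-.036,.14,.2479),E),'marker exp',proj('wrist',W(-.036,.142,.1997),E))
s=shot('scene','s11')
"
```

```text
14.6167 [0.5009 0.2165 0.1992] F [ 3.3126 -8.1921 -2.6545] T [-1.0978  0.1707 -0.3917] 0.13095750994937927 42.61257827281952
kink in scale [-0.0279  0.1601 -0.0413] tcp [-0.0675  0.1605  0.1992] yaw 4.417368439827324
needle exp (np.float64(271.72295394913607), np.float64(479.60747778067537)) marker exp (np.float64(284.41318700168915), np.float64(354.23570132423276))
```

Gripped. I slide the marker up 48 mm in two strokes.

Call:
apply_moves --pt "-0.2 0 -0.23 0 0 0 -1" --pt "-0.5 0 -0.57 0 0 0 -1" --pt "-0.85 0 -0.97 0 0 0 -1" --pt "-1.25 0 -1.43 0 0 0 -1" --pt "-1.58 0 -1.8 0 0 0 -1"

```text
time_s: 15.13
ee_pos: [0.5009, 0.2164, 0.2233]
tool_rot: [0.352, -0.036, 0.935, 0.014]
force: [3.3, -8.9, -2.9]
width: 0.126
grip_force: 42.5
```

Call:
apply_moves --pt "-0.4 0 -0.45 0 0 0 -1" --pt "-0.8 0 -0.91 0 0 0 -1" --pt "-1.15 0 -1.31 0 0 0 -1" --pt "-1.4 0 -1.6 0 0 0 -1" --pt "-1.58 0 -1.8 0 0 0 -1"

```text
time_s: 15.55
ee_pos: [0.5009, 0.2164, 0.2474]
tool_rot: [0.352, -0.036, 0.935, 0.014]
force: [3.0, -10.2, -2.0]
width: 0.134
grip_force: 42.5
```

Call:
apply_moves --pt "0 0 0 0 0 0 -1" --pt "0 0 0 0 0 0 -1" --pt "0 0 0 0 0 0 -1" --pt "0 0 0 0 0 0 -1" --pt "0 0 0 0 0 0 -1"

```text
time_s: 15.97
ee_pos: [0.5009, 0.2165, 0.2477]
tool_rot: [0.353, -0.036, 0.935, 0.014]
force: [1.3, -9.7, 1.2]
width: 0.127
grip_force: 43.1
```

```bash
python3 -c "
from k import *
rep();w,E=lev('w12');g=cv2.cvtColor(w,cv2.COLOR_RGB2GRAY)
print(proj('wrist',W(-.036,.13,.2479),E),proj('wrist',W(-.036,.142,.2479),E))
print(g[335:375:2,236:310:4])
"
```

```text
15.9667 [0.5009 0.2165 0.2477] F [ 1.2912 -9.7498  1.2145] T [-0.9863  0.1394 -0.3971] 0.1273617550778886 43.14735174179077
kink in scale [-0.0278  0.1602  0.0072] tcp [-0.0675  0.1605  0.2477] yaw 4.448691943710541
(np.float64(257.5328433073263), np.float64(353.35239017546235)) (np.float64(284.38511200722525), np.float64(353.4045017442082))
[[189 189 186 190 188  82  43  50  43  37  50  69  54  41  44  37  43  73
   67]
 [179 189 190 189 189  67  42  46  42  41  46  46  44  41  41  49  46  54
  109]
 [174 189 192 190 191  56  42  45  42  39  37  44  40  43  42  48  44  54
  113]
 [169 193 193 192  56  44  42  46  41  42  40  43  38  39  45  45  46  53
  115]
 [ 63  73  27  39  42  45  43  42  45  41  44  46  41  49  41  43  42  55
  108]
 [ 41  41  43  44  43  44  38  45  43  47  43  40  43  32  44  44  37  64
  111]
 [ 41  45  42  40  49  41  43  39  43  43  40  36  44  42  44  41  33  62
  111]
 [ 40  42  44  42  46  46  42  50  40  41  41  44  39  46  43  44  43  59
  112]
 [ 40  45  42  41  44  43  42  45  41  45  45  40  41  44  43  39  37  56
  108]
 [ 40  45  43  43  39  36  
[... 164 characters left out ...]
  35  39  40  39  36  32  34  37  41  42  61
  110]
 [ 43  40  47  37  42  42  41  40  40  43  46  43  44  43  43  43  38  56
  113]
 [ 38  47  44  39  42  40  41  36  38  39  45  45  44  40  44  45  47  55
  110]
 [ 48  39  44  43  43  44  40  33  42  44  44  49  46  41  45  37  53  55
  111]
 [ 40  46  37  43  45  42  38  39  38  42  44  43  43  46  38  37  72  59
  111]
 [ 66  63  50  49  46  40  42  42  42  44  39  47  46  46  49  29  79  56
  110]
 [ 63  58  41  45  40  39  44  44  45  37  45  42  43  41  47  41  83  57
  107]
 [ 70  47  41  47  30  41  46  40  39  43  45  41  42  45  40  41  82  59
  108]
 [ 61  41  41  39  40  43  44  42  43  40  36  43  39  46  40  38  83  63
  105]]
```

Call:
apply_moves --pt "0 0 0 0 0 0 -0.6" --pt "0 0 0 0 0 0 -0.2" --pt "0 0 0 0 0 0 0.1" --pt "0 0 0 0 0 0 0.1" --pt "0 0 -0.3 0 0 0 0.1"

```text
time_s: 16.43
ee_pos: [0.4992, 0.2173, 0.2484]
tool_rot: [0.352, -0.036, 0.935, 0.015]
force: [-0.4, 0.2, 0.4]
width: 0.545
grip_force: 0.0
```

Call:
apply_moves --pt "0 0 -1.5 0 0 0 0.1" --pt "0 -0.5 -4 0 0 0 0.1" --pt "0 -1 -6.5 0 0 0 0.1" --pt "0 -1.5 -9 0 0 0 0.1" --pt "0 -2 -10 0 0 0 0.1"

```text
time_s: 16.85
ee_pos: [0.4338, 0.192, 0.3263]
tool_rot: [0.353, -0.036, 0.935, 0.015]
force: [-0.3, -0.0, 0.8]
width: 0.548
grip_force: 0.0
```

Call:
apply_moves --pt "0 0 0 0 0 0 0.1" --pt "0 0 0 0 0 0 0.1" --pt "0 0 0 0 0 0 0.1" --pt "0 0 0 0 0 0 0.1" --pt "0 0 0 0 0 0 0.1"

```text
time_s: 17.27
ee_pos: [0.4354, 0.1921, 0.3226]
tool_rot: [0.351, -0.036, 0.936, 0.015]
force: [0.1, -0.9, 0.2]
width: 0.552
grip_force: 0.0
```

```bash
python3 -c "
from k import *
rep();w,E=lev('w13');np.save('w13.npy',RT());g=cv2.cvtColor(w,cv2.COLOR_RGB2GRAY)
u=proj('wrist',W(-.036,.135,.2479),E);v=proj('wrist',W(-.036,.142,.2479),E);print(u,v)
r0=int(u[1])-14;c0=int(u[0])-22
print(r0,c0);print(g[r0:r0+30,c0:c0+66:2])
"
```

```text
17.2667 [0.4354 0.1921 0.3226] F [ 0.1031 -0.9331  0.2093] T [-0.0345  0.2756 -0.0254] 0.5522016712793518 0.0
kink in scale [-0.0952  0.1416  0.0821] tcp [-0.1348  0.1419  0.3226] yaw 4.546563599763101
(np.float64(317.5155833847663), np.float64(276.71301137554633)) (np.float64(327.454739235273), np.float64(276.6561189016568))
262 295
[[189 189 189 189 189 192  73  39  73 193 188 185 190 191 190 188 190 191
  189 190 192 187 187 187 186 184  22  50  64  64  65  66  66]
 [190 188 189 188 190 192  69  37  73 191 185 188 164 159 158 160 157 157
  159 160 160 155 172 162 164 160  25  53  59  64  62  62  62]
 [189 190 188 189 189 191  55  35  73 192 186 187  74  50  47  48  55  55
   49  48  54  71 144 141 143 139  30  49  66  60  68  65  60]
 [189 187 187 186 189 192  26  42  70 191 187 188 114 124 124 123 124 121
  122 126 123 121 151 155 157 150  26  49  59  64  67  69  59]
 [187 188 189 188 188 194  30  38  68 191 188 188 176 180 180 177 180 180
  180 178 180 169 149 152 154 147  30  50  58  68  64  67  67]
 [187 187 188 188 191 192  27  46  71 193 187 187 189 189 190 189 188 189
  189
[... 2646 characters left out ...]
9 212 212 212]
 [184 186 187 189 186 184  36  38 114 186 187 186 188 185 169 152 155 155
  154 152 158 188 177 182 174 168 160  22  26 126 170 170 169]
 [187 185 185 187 186 184  38  36 111 188 187 186 185 186 141  49  53  55
   52  50  89 186 189 187 186 187 177  30  32 148 182 183 184]
 [187 188 185 187 187 182  37  38 112 189 189 188 186 186 162  88 103 122
  121 125 137 186 185 186 187 186 178  38  39 148 185 184 184]
 [186 187 188 189 190 185  37  35 121 189 187 187 187 187 183 167 169 174
  175 176 178 187 187 186 187 184 177  33  36 140 186 181 182]
 [189 190 189 189 189 184  35  35 129 188 188 188 186 185 186 184 187 186
  188 184 186 184 185 185 186 187 178  33  35 131 185 183 184]]
```

The marker is now about 1 px low (≈1 mm), but from this slanted view that depends on how far each point protrudes. I take a flatter view (20° more lean, lower camera) to settle it.

Call:
apply_moves --pt "0.8 0 0.45 0 -4 0 0.1" --pt "1.6 0 0.9 0 -8 0 0.1" --pt "2.4 0 1.35 0 -12 0 0.1" --pt "3.2 0 1.8 0 -16 0 0.1" --pt "4 0 2.3 0 -20 0 0.1"

```text
time_s: 17.73
ee_pos: [0.4243, 0.1865, 0.2919]
tool_rot: [0.472, -0.026, 0.881, 0.008]
force: [0.7, -0.4, -0.5]
width: 0.549
grip_force: 0.0
```

Call:
apply_moves --pt "0 0 0 0 0 0 0.1" --pt "0 0 0 0 0 0 0.1" --pt "0 0 0 0 0 0 0.1" --pt "0 0 0 0 0 0 0.1" --pt "0 0 0 0 0 0 0.1"

```text
time_s: 18.15
ee_pos: [0.4253, 0.1863, 0.294]
tool_rot: [0.473, -0.026, 0.881, 0.008]
force: [0.3, -0.0, -0.3]
width: 0.552
grip_force: 0.0
```

```bash
python3 -c "
from k import *
rep();print(state()['joint_pos'],RT()[2,:3]);w,E=lev('w14');np.save('w14.npy',RT());g=cv2.cvtColor(w,cv2.COLOR_RGB2GRAY)
u=proj('wrist',W(-.036,.135,.2479),E);v=proj('wrist',W(-.036,.142,.2479),E);print(u,v,proj('wrist',W(-.046,.142,.2479),E),proj('wrist',W(-.036,.142,.2379),E))
r0=int(u[1])-15;c0=int(u[0])-14
print(r0,c0);print(g[r0:r0+32,c0:c0+40:2])
"
```

```text
18.15 [0.4253 0.1863 0.294 ] F [ 0.3061 -0.0356 -0.2856] T [-0.0071  0.394   0.0134] 0.5516177416282214 0.0
kink in scale [-0.1061  0.1354  0.0532] tcp [-0.1454  0.137   0.294 ] yaw 2.67595327751698
[ 0.2434 -0.0272  2.029  -0.7938  0.2306 -0.6928] [-0.8336 -0.01   -0.5523]
(np.float64(329.12342816296047), np.float64(274.1903825036591)) (np.float64(339.26107825459866), np.float64(274.2174829416444)) (np.float64(339.2211052807873), np.float64(270.73894450156996)) (np.float64(339.2731115696948), np.float64(260.23960249171904))
259 315
[[200 196  43  45 142 200 198 199 201 201 200 201 201 201 200 202 200 194
  150 156]
 [201 196  38  48 140 201 196 199 201 199 198 197 200 197 200 200 198 193
  156 164]
 [199 193  37  41 141 200 196 199 198 199 198 196 197 199 199 201 198 187
  156 161]
 [201 194  37  45 137 201 197 200 199 198 198 198 198 200 200 196 197 189
  154 158]
 [200 195  40  39 140 201 196 200 198 197 197 197 197 200 197 199 195 190
  155 161]
 [201 194  34  37 142 201 198 199 198 195 198 198 199 199 199 196 198 189
  155 162]
 [202 194  39  35 140 203 202 200 199 199 198 197 1
[... 1459 characters left out ...]
 171 195
  196 191]
 [198 161  41  42 158 197 198 199 198 196 109  26  24  22  21  16 119 197
  196 197]
 [199 159  37  39 160 198 196 200 199 199 147 136 133 133 135 136 156 197
  194 196]
 [200 160  41  40 158 198 198 197 198 197 183 186 187 187 188 187 188 197
  196 197]
 [200 160  50  42 162 199 199 197 197 196 197 197 196 199 198 198 197 197
  198 197]
 [199 162  46  44 160 201 200 200 198 197 194 195 195 195 195 196 196 198
  196 197]
 [200 162  45  41 162 202 199 200 197 199 194 195 195 195 195 196 196 196
  198 195]
 [200 163  42  42 163 200 198 199 199 198 196 195 194 196 194 195 196 197
  197 197]
 [200 161  41  41 161 202 200 200 200 198 197 195 196 196 195 196 196 196
  196 197]]
```

The needle edge is flat and steady, and the marker's point is within about 0.6 mm of it (0.9 px at 1.4 px/mm), so they are level. The robot is clear of everything, so I do a last stillness check and hand in.

```bash
python3 -c "
from k import *
a=shot('scene','s15').astype(int);b=cv2.imread('pics/s11.png')[:,:,::-1].astype(int)
s0=cv2.imread('pics/s0.png')[:,:,::-1].astype(int)
d=np.abs(a-b).max(2)[230:290,255:320];print('pan region diff since 14.6 s',(d>40).sum())
d0=np.abs(a-s0).max(2)>50;n,l,st,ce=cv2.connectedComponentsWithStats(d0.astype(np.uint8));print([tuple(int(v) for v in st[i]) for i in range(1,n) if st[i][4]>40])
rep();print(job_done())
"
```

```text
pan region diff since 14.6 s 49
[(0, 21, 44, 82, 1746), (58, 106, 18, 15, 115), (82, 108, 12, 31, 190), (141, 150, 20, 13, 138), (53, 154, 44, 26, 613), (146, 166, 74, 40, 1113), (67, 181, 19, 40, 397), (279, 182, 7, 16, 47), (280, 199, 14, 20, 54), (219, 201, 18, 11, 86), (292, 209, 12, 28, 100), (221, 217, 18, 12, 93), (268, 221, 16, 34, 146), (277, 248, 36, 18, 425), (267, 256, 37, 21, 241), (372, 277, 31, 11, 187), (293, 279, 26, 8, 103), (252, 284, 14, 10, 44), (258, 286, 14, 11, 46), (351, 286, 21, 11, 75), (0, 289, 32, 35, 654), (348, 304, 56, 41, 1039), (0, 307, 108, 80, 1410), (135, 328, 12, 19, 89), (59, 335, 45, 14, 246), (50, 351, 57, 10, 106), (107, 350, 40, 70, 1412), (384, 351, 13, 10, 50), (358, 352, 24, 10, 71), (150, 370, 28, 42, 433), (180, 383, 49, 49, 807), (0, 395, 24, 14, 73), (0, 397, 77, 83, 3092), (91, 475, 27, 5, 70)]
18.25 [0.4252 0.1863 0.2939] F [-0.3752  0.7787  0.3276] T [-0.0034  0.4231  0.0065] 0.5524715472261075 0.0
kink in scale [-0.1062  0.1354  0.053 ] tcp [-0.1455  0.137   0.2939] yaw 2.6712805922108602
the job is handed in; nothing more can be done
None
```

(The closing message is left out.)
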